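Purge the flow bench's pressure line

TASK

Clear the air line of the flow bench before the next cylinder head test: on the control box, pull the purge knob (the large round one) straight up until it snaps into its on detent, leave it on for about two seconds, then push it fully back in and let go. Leave the slim knob and the T-handle pushed in.

Things in the scene. Friction and masses are not known exactly. Their poses are not given: they have to be found in the camera images.
- round_knob (a joint): How far the large round purge knob is pulled straight up, in m: 0 = fully in, 0.036 = on, a stop at both ends; it does not turn. It snaps over half way: let go under 0.014 it springs back in, above 0.023 out to the stop, and stays there. Moving it over takes at most about 10 N. It is one of three knobs 100 mm apart, in any order, in a row on top of a blue box 200 x 360 x 84 mm high.
- round_knob_head (a point): Centre of the large round purge knob's head, a black upright fluted cylinder 42 mm in diameter, 28 mm tall, aluminium disc on top; moves up with the knob. z up; y along the row of knobs; x across it (gripping along x clears the neighbours). Pushed in, it is 45 mm above the box's top, 129 mm above the bench; below the head, 19 mm of bare 12 mm stem, then a 24 mm nut 12 mm high.
- slim_knob (a joint): How far the slim knob is pulled up, in m: 0 = in, as it starts and must stay. A black upright cylinder 18 mm in diameter and 28 mm tall, in the same row as the purge knob; same height, travel and snap.
- tee_knob (a joint): How far the T-handle is pulled up, in m: 0 = in, as it starts and must stay. A black bar 64 mm long (along the row), 16 mm wide and 18 mm tall on a stem, in the same row as the purge knob; its top is level with the other knobs' tops; same travel and snap.

How it is judged:
By the outcome, as a careful person would: the job done as asked, in the order asked, and still so for the second after the job is handed in, with the robot touching nothing.
It also fails if it takes over 35 s, if anything falls off the work surface, if the arm or the gripper's body presses on something with over 40 N, if the wrist force passes 120 N, or if a joint passes its speed limit or range.

ROBOT

A 6-joint arm with a two-finger parallel gripper is mounted at the origin on the work surface. World frame = base frame: x ahead of the robot, y to its left, z up, the work surface at z = 0. Lengths are in m, angles in rad, forces in N, time in s.
With the tool pointing down it reaches from about 0.35 to 1 m from the base axis. Payload 7.1 kg.
Tool frame: the origin (TCP) lies midway between the tips of the shut fingers; the grasp point (between the pads) lies 19 mm behind it; z points along the fingers, y is the line along which they close (so a half turn about z gives the same grasp; the last joint's range is limited). The gripper opens to 85 mm and grips with 20 to 120 N. Pads are 22 mm wide; open, the fingers measure 114 mm over their backs; the gripper's body (76 mm by 85 mm) begins 54 mm behind the grasp point. The pads swing forward as they close: fully open they stand 13 mm farther back than shut.
Start: joints at [-1.179, 0.423, 1.63, -0, 1.089, -0.019], TCP at [0.25, -0.573, 0.196] pointing down, gripper open.
Joint ranges: [-3, 3], [-0.9, 2.11], [0.09, 2.58], [-1.31, 4.45], [0.11, 2.69], [-2.54, 2.54]. Speed limits (rad/s): [2.39, 2.39, 3.01, 3.14, 3.14, 3.14].

INTERFACE

Orientations are given as a unit quaternion [x, y, z, w].
In Python, from bench import state, snapshot, hand_in gives the robot as it stands.
- The arm moves only by the tool jog_arm, never from a script. Its arguments are lists of equal length, an entry for each row: "dp": the shift along the tool's x, y, z in cm, a list of three; "yaw": the turn about the tool's z in degrees. A call has exactly 10 rows; each row shifts and turns the commanded pose from where the row before left it, along the tool's axes as they then stand; what a row does not reach is not made up. A row lasts 1/8 s, in which the tool goes at most 62.5 mm and 10.7 degrees, less where a joint would pass 70% of its speed; a pose out of reach is approached as far as the arm can. A call is refused whole if a number of a shift passes 6.25 or a number of a turn 10.7, either way. A call with a gripper value outside its range is refused whole. "fingers" is the closure, from 0 (fully open) to 1 (shut), set as the call begins (left out, the last holds). The fingers move at their own pace and stop on an object; "newtons" is the grip in N (left out, the last holds). Time passes only in rows, so rows that do not move let the fingers close, or fill a call up. It gives the time, the measured TCP pose, the force, the opening and the grip force at its end, in the units of the state.
- state(): the state, without advancing time (a new reading comes with each control period).
- snapshot(name): name is "scene" or "side" or "wrist"; returns a dict with "image" (400x640x3 uint8, red, green, blue), "mtx" (3x3 intrinsics, pixels), "R" (3x3) and "t" (3): a world point X has camera coordinates R X + t. Camera axes: x right, y down, z forward; pixel columns grow to the right and rows downward; lengths in m; the calibration is good to about 2 mm. A picture is of the moment at which its call begins. There is no depth.
- hand_in(): hands the job in; it is judged then, once.
The state is a dict: "time": time; "joint_pos": joint angles; "joint_velocities": joint speeds; "effort": joint torques, N m; "eef_pos": TCP position; "orientation": TCP orientation; "wrist_force": force on the tool from outside, world axes, zero at the start; "ft_torque": the same for the moment, N m; "grip_width": finger opening in m; "gripper_force": force on a finger pad.
Only numpy, scipy, OpenCV 4.12 (cv2) and the standard library are available. Lean on these libraries where they do the work, as an engineer would, in place of code of your own. Each camera call takes 0.05 s, during which the arm holds its last target. There are 200 camera calls.

## Working session

There is one attempt and no reset: what is moved stays moved. The work goes in short steps, Python scripts to look and compute and a tool call to move; the robot and the scene stay as the last step left them, time stands still between calls to the robot, and variables do not carry over. Pictures are saved under pics/ and viewed, at most 10 in all, crops included, and the job is handed in when it is done.

Besides the shell and the picture viewer there is one more tool, called after "Emit:" as name([rows], argument=value, ...), one row to a line, values as JSON. jog_arm: Moves the arm, as the interface text tells. Its arguments: {"type":"object","properties":{"dp":{"type":"array","items":{"type":"array","items":{"type":"number"}}},"yaw":{"type":"array","items":{"type":"number"}},"fingers":{"type":"number"},"newtons":{"type":"number"}},"required":["dp","yaw"]}

```bash
mkdir -p pics
python3 - <<'E'
from bench import *
import cv2
for n in("scene","side"):
    s=snapshot(n);cv2.imwrite(f"pics/{n}0.png",s["image"][:,:,::-1])
    print(n,s["mtx"].tolist(),s["R"].tolist(),s["t"].tolist())
st=state();print({k:st[k] for k in("time","eef_pos","orientation","wrist_force","grip_width")})
E
```

```text
scene [[415.94815301946716, 0.0, 326.8738841115747], [0.0, 415.94815301946716, 195.97689529939598], [0.0, 0.0, 1.0]] [[-0.8507353676146029, 0.5255402746916721, 0.007533522857759194], [0.42516546721349835, 0.6965357695586553, -0.5779898331410854], [-0.30900430381917665, -0.4885133994092016, -0.816009190400998]] [0.4378099941375008, -0.2104418152421489, 1.0361812559670094]
side [[418.2756377042943, 0.0, 315.85957260186296], [0.0, 418.2756377042943, 205.5099744461519], [0.0, 0.0, 1.0]] [[0.8699587554870167, -0.4931207164302476, -0.0019294503881460763], [-0.2967943770192871, -0.5204690502075174, -0.8006404096383206], [0.3938081531929146, 0.6970967843875082, -0.5991420630162613]] [-0.45586239342379287, 0.33216319668917665, 0.5240512577900216]
{'time': 0.1, 'eef_pos': array([ 0.24939126, -0.5724864 ,  0.19502262]), 'orientation': array([ 9.78983020e-01,  2.03940568e-01, -1.37340023e-04, -6.87523419e-04]), 'wrist_force': array([0.29822905, 0.62680274, 0.03119794]), 'grip_width': 0.08530380575908074}
```

View pics/scene0.png

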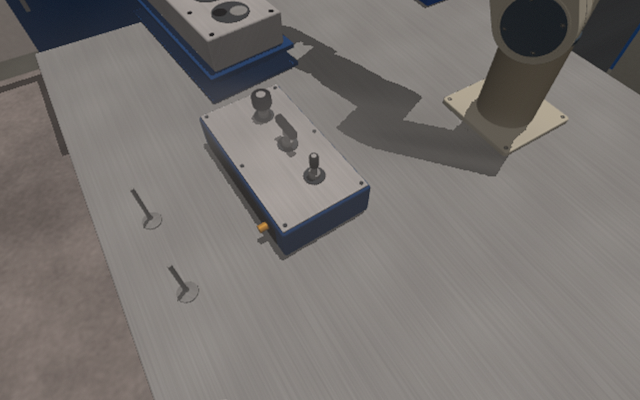

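View pics/side0.png

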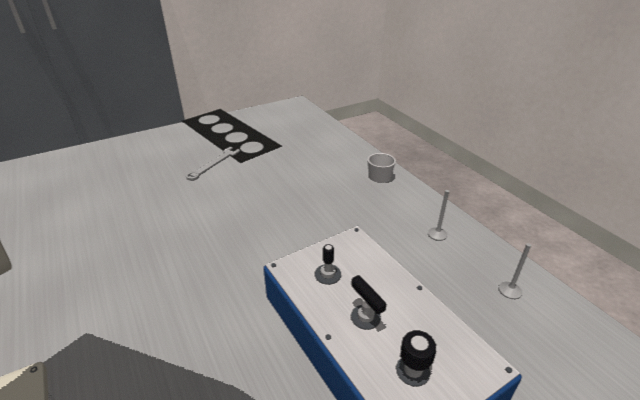

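The scene view shows the round knob at about (261,98), the T at (287,127) and the slim knob at (314,160). In the side view the round knob's disc is at (420,342), the T at (368,294) and the slim knob at (328,250).

```bash
cat > h.py <<'E'
import numpy as np,cv2
def ray(s,uv,z):
    d=s["R"].T@np.linalg.solve(s["mtx"],[*uv,1]);c=-s["R"].T@s["t"]
    return c+d*(z-c[2])/d[2]
def blob(im,box,f):
    x0,y0,x1,y1=box;g=im[y0:y1,x0:x1].astype(int).max(2)
    n,l,st,c=cv2.connectedComponentsWithStats(f(g).astype(np.uint8))
    i=1+st[1:,4].argmax();return c[i]+[x0,y0],st[i]
E
python3 - <<'E'
from bench import *
from h import *
for n,r,sl in(("scene",(252,88,270,108),(307,150,321,165)),("side",(398,328,440,372),(320,242,336,266))):
    s=snapshot(n);im=s["image"]
    for b in(r,sl):
        c,st=blob(im,b,lambda g:g<70);print(n,"dark",c,st,ray(s,c,.132))
    b=(411,335,429,350) if n=="side" else (256,89,266,99)
    c,st=blob(im,b,lambda g:g>90);print("disc",c,st,ray(s,c,.143))
    x0,y0,x1,y1=b;print(im[y0:y1,x0:x1].max(2)) if n=="scene" else 0
s=snapshot("scene")
for p in((203,117),(276,88),(369,187),(285,228)):print(ray(s,p,.084))
s=snapshot("side")
for p in((265,266),(358,229),(520,376)):print(ray(s,p,.084))
print(ray(s,(420,342),.143),ray(s,(328,246),.143))
E
```

```text
scene dark [259.16030534  96.88549618] [  0   1  18  19 131] [ 0.54669308 -0.21829138  0.132     ]
scene dark [313.5        160.79310345] [ 3  6  8  9 58] [ 0.53849244 -0.01018482  0.132     ]
disc [260.22413793  93.93103448] [ 0  2 10  7 58] [ 0.5452386  -0.21323535  0.143     ]
[[ 95  73  69  58  51  51  51  56  67  81]
 [ 61  54  60  73  80  80  69  58  55  56]
 [ 61  71 110 131 133 133 130 111  80  60]
 [109 129 147 155 155 156 157 148 136  90]
 [137 156 154 152 152 153 153 155 160 114]
 [139 154 153 152 152 152 153 155 153 108]
 [136 156 154 153 154 155 155 157 133  85]
 [104 133 143 152 156 150 143 128  95  69]
 [ 63  87 103 115 122 113 101  79  66  67]
 [ 66  65  65  64  68  67  66  67  68  70]]
side dark [416.51570415 353.52279635] [  0   3  38  41 987] [ 0.54100707 -0.21760909  0.132     ]
side dark [327.88815789 255.46052632] [  3   5  11  18 152] [ 0.5354607  -0.01782756  0.132     ]
disc [419.32195122 342.53658537] [  0   1  18  14 205] [ 0.54769615 -0.21253111  0.143     ]
[ 0.65958498 -0.27570961  0.084     ]
[ 0.48111597 -0.27760765  0.084     ]
[0.46147381 0.06557567 0.084     ]
[0.64121599 0.06212983 0.084     ]
[0.4585662  0.05502291 0.084     ]
[0.64590702 0.05775206 0.084     ]
[ 0.66146285 -0.2866936   0.084     ]
[ 0.54891125 -0.21235433  0.143     ] [ 0.54030496 -0.0097299   0.143     ]
```

Run:
```python
from bench import *
from h import *
s=snapshot("scene")
for p in((293,45),(212,79),(298,62)):print(p,ray(s,p,0))
for p in((281,13),(209,42),(285,36),(212,68)):print(p,ray(s,p,.05),ray(s,p,.12))
```

```text
(293, 45) [ 0.31419449 -0.508467    0.        ]
(212, 79) [ 0.56927844 -0.48918689  0.        ]
(298, 62) [ 0.33983648 -0.43394124  0.        ]
(281, 13) [ 0.30267838 -0.59396275  0.05      ] [ 0.35272407 -0.48784149  0.12      ]
(209, 42) [ 0.53204196 -0.57103018  0.05      ] [ 0.5581458 -0.4673027  0.12     ]
(285, 36) [ 0.34568748 -0.49028019  0.05      ] [ 0.39124371 -0.39498171  0.12      ]
(212, 68) [ 0.56754124 -0.46546807  0.05      ] [ 0.58993953 -0.37275957  0.12      ]
```

Emit:
jog_arm([
  [0, 0, -0.6],
  [0, 0, -0.6],
  [0, 0, -0.6],
  [0, 0, -0.6],
  [0, 0, -0.6],
  [0, 0, -0.6],
  [0, 0, -0.6],
  [0, 0, -0.6],
  [0, 0, -0.6],
  [0, 0, -0.6],
], yaw=[-7, -7, -7, -7, -7, -7, -7, -7, -7, -6.6], fingers=0)

```text
time: 1.6
eef_pos: [0.2496, -0.5729, 0.2559]
orientation: [0.686, 0.728, 0.0, -0.0]
wrist_force: [0.6, 0.9, -0.0]
grip_width: 0.0855
gripper_force: 0.0
```

Emit:
jog_arm([
  [3.4, 3.2, 0],
  [3.4, 3.2, 0],
  [3.4, 3.2, 0],
  [3.4, 3.2, 0],
  [3.4, 3.2, 0],
  [3.4, 3.2, 0],
  [3.4, 3.2, 0],
  [3.4, 3.2, 0],
  [3.4, 3.2, 0],
  [3.4, 3.2, 0],
], yaw=[0, 0, 0, 0, 0, 0, 0, 0, 0, 0])

```text
time: 2.85
eef_pos: [0.5514, -0.2147, 0.2559]
orientation: [0.687, 0.726, 0.0, 0.0]
wrist_force: [0.1, -0.4, 0.5]
grip_width: 0.0854
gripper_force: 0.0
```

Run:
```python
from bench import *
from h import *
s=snapshot("wrist");cv2.imwrite("pics/w1.png",s["image"][:,:,::-1])
p=s["R"]@[.547,-.213,.143]+s["t"];print(s["mtx"]@p/p[2], s["R"].round(3).tolist())
st=state();print(st["eef_pos"],st["orientation"],st["time"])
```

```text
[322.76118621 179.52687933   1.        ] [[0.999, 0.054, 0.0], [0.051, -0.952, 0.302], [0.017, -0.302, -0.953]]
[ 0.55455524 -0.21097324  0.25588407] [6.86737627e-01 7.26903653e-01 1.56341739e-03 2.56299404e-04] 2.9
```

View pics/w1.png

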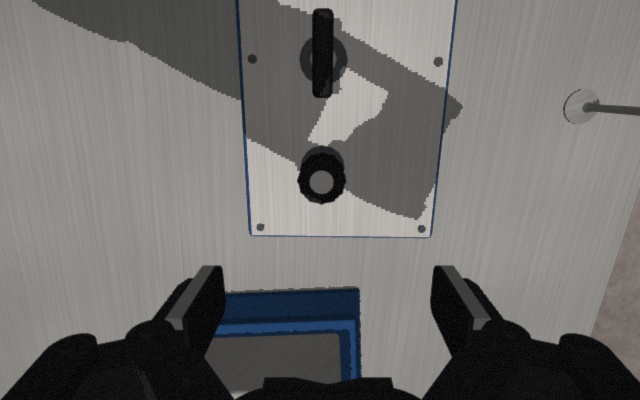

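The wrist view shows the round knob's disc at about (321,182), which agrees with the prediction, and the T at (322,55). I'll measure again now that the arm has settled.

Run:
```python
from bench import *
from h import *
snapshot("wrist");s=snapshot("wrist")
c,st=blob(s["image"],(307,168,335,196),lambda g:g>70);p=ray(s,c,.143);print(c,st,p)
st=state();e=st["eef_pos"];print(e,st["time"])
q=st["orientation"];a=2*np.arctan2(q[1],q[0]);print(np.degrees(a))
d=(p-e)[:2]*100;print(d@[np.cos(a),np.sin(a)],d@[np.sin(a),-np.cos(a)])
```

```text
[319.13301663 183.85985748] [  1   5  23  23 421] [ 0.5456913  -0.21502796  0.143     ]
[ 0.55149746 -0.21439756  0.25558312] 3.0
93.32428883850686
-0.02926602212886136 -0.583294847887158
```

Emit:
jog_arm([
  [0, -0.55, 1.5],
  [0, 0, 2],
  [0, 0, 2],
  [0, 0, 2],
  [0, 0, 2],
  [0, 0, 2],
  [0, 0, 2],
  [0, 0, 1],
  [0, 0, 0.4],
  [0, 0, 0],
], yaw=[0, 0, 0, 0, 0, 0, 0, 0, 0, 0])

```text
time: 4.25
eef_pos: [0.5449, -0.2166, 0.1069]
orientation: [0.688, 0.726, 0.0, 0.0]
wrist_force: [-0.8, -0.3, 0.3]
grip_width: 0.0852
gripper_force: 0.0
```

Emit:
jog_arm([
  [0, 0, 0],
  [0, 0, 0],
  [0, 0, 0],
  [0, 0, 0],
  [0, 0, 0],
  [0, 0, 0],
  [0, 0, 0],
  [0, 0, 0],
  [0, 0, 0],
  [0, 0, 0],
], yaw=[0, 0, 0, 0, 0, 0, 0, 0, 0, 0], fingers=1, newtons=50)

```text
time: 5.5
eef_pos: [0.5451, -0.2164, 0.1075]
orientation: [0.687, 0.726, -0.0, 0.0]
wrist_force: [-3.6, 0.5, 6.8]
grip_width: -0.0001
gripper_force: 3.2
```

Run:
```python
from bench import *
import cv2
s=snapshot("side");cv2.imwrite("pics/s2.png",s["image"][180:,200:,::-1])
```

```text
(no output)
```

View pics/s2.png

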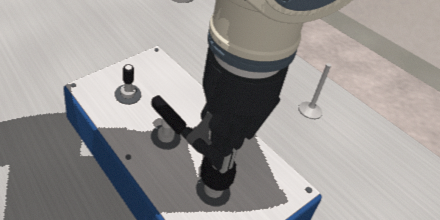

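The crop shows the fingers shut near the round knob at about (215,180), not around it. I need a closer look.

Run:
```python
from bench import *
import cv2,numpy as np
s=snapshot("side");a=s["image"][230:400,340:500];w=snapshot("wrist")["image"]
sc=snapshot("scene")["image"][50:190,180:340]
f=lambda a:cv2.resize(a,(400,400))
cv2.imwrite("pics/c3.png",np.hstack([f(a),f(sc)])[:,:,::-1])
cv2.imwrite("pics/w3.png",w[:,:,::-1])
st=state();print(st["eef_pos"],st["wrist_force"],st["grip_width"],st["gripper_force"])
```

```text
[ 0.54504167 -0.21641225  0.10741918] [-1.93090035  0.92388769  7.02948335] -0.0001144984528329828 3.177345122094266
```

View pics/c3.png

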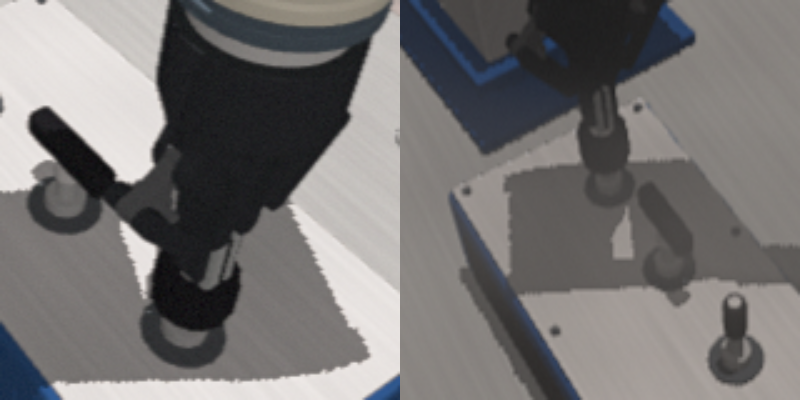

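View pics/w3.png

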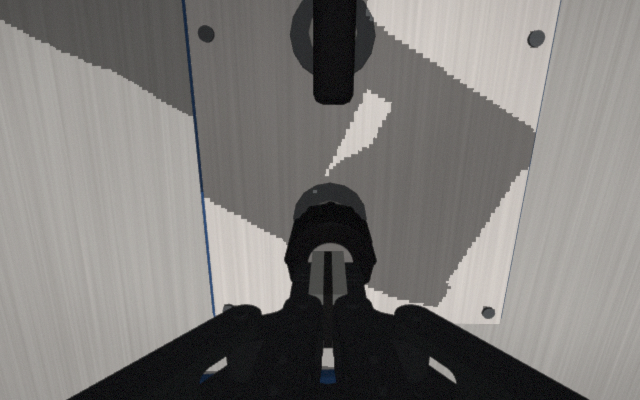

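Run:
```python
from bench import *
import numpy as np
e=state()["eef_pos"];print(e)
for n in("side","scene","wrist"):
    s=snapshot(n)
    for z in(e[2],.126,.143,.115):
        for xy in (e[:2],(.546,-.2138)):
            p=s["R"]@[*xy,z]+s["t"];print(n,round(z,3),(s["mtx"]@p/p[2])[:2].round(1),round(p[2],3))
```

```text
[ 0.54504167 -0.21641225  0.10741918]
side 0.107 [415.6 362.9] 0.523
side 0.107 [414.8 361. ] 0.526
side 0.126 [417.7 354.2] 0.512
side 0.126 [416.9 352.2] 0.515
side 0.143 [419.8 345.9] 0.502
side 0.143 [418.9 343.9] 0.504
side 0.115 [416.4 359.4] 0.519
side 0.115 [415.7 357.5] 0.521
scene 0.107 [261.7 106. ] 0.886
scene 0.107 [261.8 106.9] 0.884
scene 0.126 [260.6  99.3] 0.871
scene 0.126 [260.8 100.2] 0.869
scene 0.143 [259.6  93. ] 0.857
scene 0.143 [259.8  93.9] 0.855
scene 0.115 [261.3 103.3] 0.88
scene 0.115 [261.4 104.2] 0.878
wrist 0.107 [328.1 234.3] 0.193
wrist 0.107 [330.2 229.9] 0.192
wrist 0.126 [328.2 249.1] 0.175
wrist 0.126 [330.5 244.4] 0.174
wrist 0.143 [328.3 265.6] 0.159
wrist 0.143 [330.8 260.4] 0.158
wrist 0.115 [328.2 240. ] 0.186
wrist 0.115 [330.3 235.5] 0.185
```

Emit:
jog_arm([
  [0, 0, 0],
  [0, 0, 0],
  [0, 0, 0],
  [0, 0, 0],
  [0, 0, 0],
  [0, 0, 0],
  [0, 0, 0],
  [0, 0, 0],
  [0, 0, 0],
  [0, 0, 0],
], yaw=[0, 0, 0, 0, 0, 0, 0, 0, 0, 0], fingers=0, newtons=20)

```text
time: 7.1
eef_pos: [0.545, -0.2163, 0.1067]
orientation: [0.687, 0.726, 0.0, 0.0]
wrist_force: [0.2, -0.1, -0.3]
grip_width: 0.0854
gripper_force: 0.0
```

Run:
```python
from bench import *
import cv2,numpy as np
s=snapshot("side");a=s["image"][250:400,350:500];w=snapshot("wrist")["image"][150:400,120:520]
cv2.imwrite("pics/c4.png",np.hstack([cv2.resize(a,(350,350)),cv2.resize(w,(450,350))])[:,:,::-1])
st=state();print(st["eef_pos"],st["wrist_force"],st["grip_width"],st["gripper_force"])
```

```text
[ 0.54502365 -0.21624289  0.10669209] [ 0.55343202 -0.290244   -0.2370084 ] 0.08540231169646474 0.0
```

View pics/c4.png

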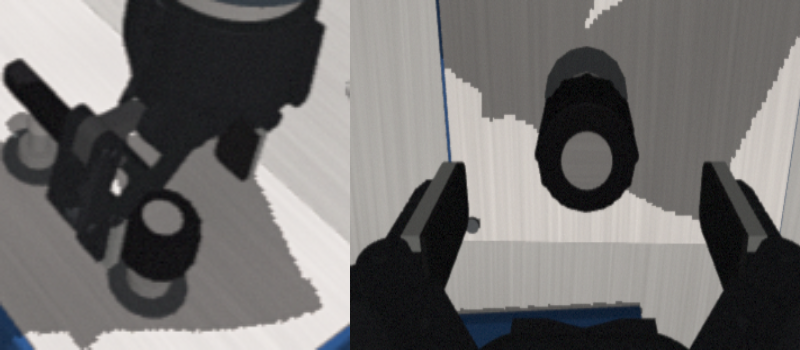

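The crops show the knob in and centred between the open pads. In the side view the tips are at about px (393,361) and (455,326). I'll check their real height.

Run:
```python
from bench import *
import numpy as np,cv2
S=snapshot("side");W=snapshot("wrist")
P=lambda s,p:(s["mtx"]@(s["R"]@p+s["t"])/(s["R"]@p+s["t"])[2])[:2].round(0)
e=state()["eef_pos"];ux=np.array([.998,.058,0]);uy=np.array([-.058,.998,0])
for z in(.11,.12,.13,.14,.15,.16):
  o=[]
  for sx in(-1,1):
    for sy in(-1,1):
      p=np.array([*e[:2],z])+ux*sx*.0427+uy*sy*.011;o+=[P(S,p).tolist(),P(W,p).tolist()]
  print(z,o)
```

```text
0.11 [[396.0, 386.0], [249.0, 256.0], [384.0, 372.0], [247.0, 218.0], [447.0, 352.0], [407.0, 255.0], [434.0, 339.0], [410.0, 217.0]]
0.12 [[397.0, 382.0], [245.0, 264.0], [385.0, 367.0], [242.0, 225.0], [448.0, 347.0], [411.0, 264.0], [435.0, 335.0], [414.0, 224.0]]
0.13 [[398.0, 377.0], [241.0, 274.0], [385.0, 363.0], [237.0, 232.0], [450.0, 342.0], [416.0, 273.0], [437.0, 330.0], [419.0, 232.0]]
0.14 [[399.0, 372.0], [236.0, 285.0], [386.0, 358.0], [232.0, 241.0], [451.0, 337.0], [421.0, 284.0], [438.0, 325.0], [425.0, 240.0]]
0.15 [[400.0, 367.0], [230.0, 297.0], [387.0, 353.0], [226.0, 251.0], [453.0, 332.0], [427.0, 296.0], [439.0, 320.0], [431.0, 250.0]]
0.16 [[401.0, 362.0], [224.0, 311.0], [388.0, 348.0], [219.0, 262.0], [454.0, 327.0], [433.0, 310.0], [441.0, 315.0], [438.0, 261.0]]
```

The side view puts the open tips at z≈0.16, about 37 mm higher than the reported TCP implies, so they closed on top of the disc. I'll go lower by that amount and trust the images over the reported height.

Emit:
jog_arm([
  [0.25, 0.2, 0.4],
  [0, 0, 0.5],
  [0, 0, 0.5],
  [0, 0, 0.5],
  [0, 0, 0.5],
  [0, 0, 0.5],
  [0, 0, 0.5],
  [0, 0, 0.4],
  [0, 0, 0],
  [0, 0, 0],
], yaw=[0, 0, 0, 0, 0, 0, 0, 0, 0, 0])

```text
time: 8.55
eef_pos: [0.547, -0.2137, 0.0688]
orientation: [0.687, 0.726, 0.0, 0.0]
wrist_force: [0.5, -0.2, -0.9]
grip_width: 0.0856
gripper_force: 0.0
```

Emit:
jog_arm([
  [0, 0, 0],
  [0, 0, 0],
  [0, 0, 0],
  [0, 0, 0],
  [0, 0, 0],
  [0, 0, 0],
  [0, 0, 0],
  [0, 0, 0],
  [0, 0, 0],
  [0, 0, 0],
], yaw=[0, 0, 0, 0, 0, 0, 0, 0, 0, 0], fingers=1, newtons=50)

```text
time: 9.8
eef_pos: [0.5461, -0.2137, 0.0691]
orientation: [0.687, 0.726, -0.0, -0.0]
wrist_force: [-4.3, -0.5, 4.7]
grip_width: 0.0391
gripper_force: 50.0
```

Emit:
jog_arm([
  [0, 0, -0.3],
  [0, 0, -0.5],
  [0, 0, -0.5],
  [0, 0, -0.5],
  [0, 0, -0.5],
  [0, 0, -0.5],
  [0, 0, -0.4],
  [0, 0, -0.3],
  [0, 0, -0.1],
  [0, 0, 0],
], yaw=[0, 0, 0, 0, 0, 0, 0, 0, 0, 0])

```text
time: 11.05
eef_pos: [0.5461, -0.2136, 0.1052]
orientation: [0.687, 0.726, -0.0, -0.0]
wrist_force: [-5.3, -2.3, -0.7]
grip_width: 0.039
gripper_force: 53.0
```

Run:
```python
from bench import *
import cv2,numpy as np
s=snapshot("side");a=s["image"][200:400,300:540]
cv2.imwrite("pics/c5.png",cv2.resize(a,(600,500))[:,:,::-1])
st=state();print(st["time"],st["eef_pos"],st["wrist_force"],st["grip_width"],st["gripper_force"])
```

```text
11.1 [ 0.5461714  -0.21366731  0.10523186] [-5.58032539 -2.67792889 -1.7312932 ] 0.038956795061345396 53.06766629219055
```

View pics/c5.png

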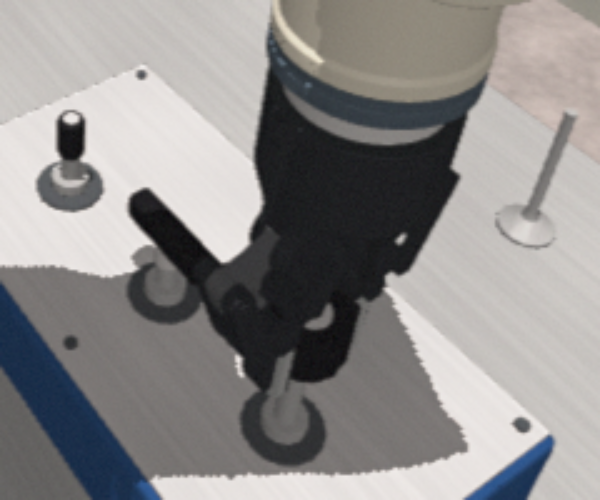

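The knob is out: the side view shows the long bare stem above the nut at about (285,390), with the slim knob and T still in. I'll hold it with a slight tug against the stop, then push it back.

Emit:
jog_arm([
  [0, 0, -0.1],
  [0, 0, 0],
  [0, 0, 0],
  [0, 0, 0],
  [0, 0, 0],
  [0, 0, 0],
  [0, 0, 0],
  [0, 0, 0],
  [0, 0, 0],
  [0, 0, 0],
], yaw=[0, 0, 0, 0, 0, 0, 0, 0, 0, 0])

```text
time: 12.35
eef_pos: [0.5461, -0.2136, 0.1053]
orientation: [0.687, 0.726, -0.0, -0.001]
wrist_force: [-3.5, -3.8, -9.1]
grip_width: 0.0389
gripper_force: 52.5
```

Emit:
jog_arm([
  [0, 0, 0],
  [0, 0, 0],
  [0, 0, 0.4],
  [0, 0, 0.6],
  [0, 0, 0.6],
  [0, 0, 0.6],
  [0, 0, 0.6],
  [0, 0, 0.5],
  [0, 0, 0.3],
  [0, 0, 0.2],
], yaw=[0, 0, 0, 0, 0, 0, 0, 0, 0, 0])

```text
time: 13.6
eef_pos: [0.5462, -0.2137, 0.0689]
orientation: [0.687, 0.726, -0.0, -0.001]
wrist_force: [-13.7, 0.3, 21.5]
grip_width: 0.0387
gripper_force: 55.2
```

Fully in, with 21 N pressing on the lower stop. I'll release, settle and lift clear.

Emit:
jog_arm([
  [0, 0, 0],
  [0, 0, 0],
  [0, 0, 0],
  [0, 0, 0],
  [0, 0, 0],
  [0, 0, 0],
  [0, 0, 0],
  [0, 0, 0],
  [0, 0, 0],
  [0, 0, 0],
], yaw=[0, 0, 0, 0, 0, 0, 0, 0, 0, 0], fingers=0)

```text
time: 14.85
eef_pos: [0.5469, -0.2136, 0.0677]
orientation: [0.687, 0.726, 0.0, -0.0]
wrist_force: [0.2, 0.3, -1.1]
grip_width: 0.0854
gripper_force: 0.0
```

Emit:
jog_arm([
  [0, 0, -0.5],
  [0, 0, -1.2],
  [0, 0, -1.5],
  [0, 0, -1.5],
  [0, 0, -1.5],
  [0, 0, -1.5],
  [0, 0, -1.5],
  [0, 0, -1.5],
  [0, 0, -1],
  [0, 0, 0],
], yaw=[0, 0, 0, 0, 0, 0, 0, 0, 0, 0])

```text
time: 16.1
eef_pos: [0.5474, -0.2139, 0.1856]
orientation: [0.687, 0.726, 0.0, 0.001]
wrist_force: [-0.3, -0.7, -0.2]
grip_width: 0.0855
gripper_force: 0.0
```

Run:
```python
from bench import *
import cv2,numpy as np
s=snapshot("side");a=s["image"][200:400,300:540]
cv2.imwrite("pics/c6.png",cv2.resize(a,(600,500))[:,:,::-1])
st=state();print(st["time"],st["eef_pos"],st["wrist_force"],st["grip_width"],st["gripper_force"])
```

```text
16.15 [ 0.54691946 -0.21367504  0.18487336] [ 0.18403551 -0.55632158  0.39865374] 0.08559099538148547 0.0
```

View pics/c6.png

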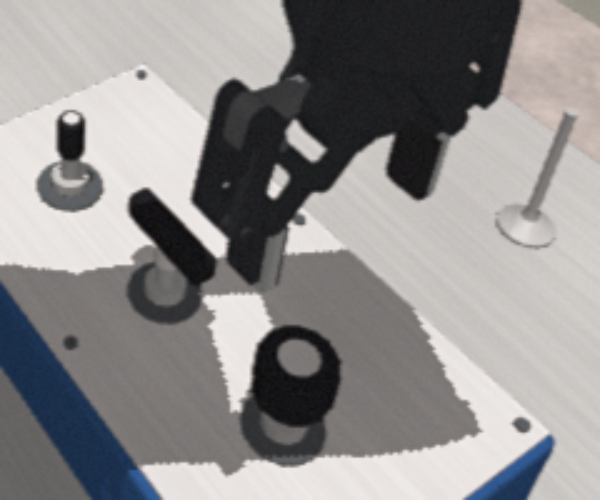

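The last view shows the purge knob back in, with its disc at (300,357) in the crop, which is (420,343) in the full image, the same as at the start. The slim knob and T are in, and the gripper is clear.

```bash
python3 -c "from bench import *;print(hand_in())"
```

```text
the job is handed in; nothing more can be done
None
```

The purge knob was pulled to its on stop, held there about two seconds and pushed fully back in, and the job was handed in at about 16 s with the slim knob and T-handle still in and the gripper clear; a first grip closed on top of the knob (about 7 N, nothing moved) because the fingertips sit about 37 mm above the reported TCP.

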